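Third hand at the banding-wheel spindle

ROBOT

A 7-joint arm with a two-finger parallel gripper is mounted at the origin on the work surface. World frame = base frame: x ahead of the robot, y to its left, z up, the work surface at z = 0. Lengths are in m, angles in rad, forces in N, time in s.
With the tool pointing down it reaches from about 0.425 to 0.95 m from the base axis. Payload 4.7 kg.
Tool frame: the origin (TCP) lies midway between the tips of the shut fingers; the grasp point (between the pads) lies 19 mm behind it; z points along the fingers, y is the direction in which the jaws open and shut (so a half turn about z gives the same grasp; the last joint's range is limited). The gripper opens to 85 mm and grips with 20 to 120 N. Pads are 22 mm wide; open, the fingers measure 114 mm over their backs; the gripper's body (76 mm by 85 mm) begins 54 mm behind the grasp point. The pads swing forward as they close: fully open they stand 13 mm farther back than shut.
Start: joints at [1.219, 0.469, -0.049, 1.532, 0.024, 1.141, -0.082], TCP at [0.214, -0.64, 0.231] pointing down, gripper open.
Joint ranges: [-2.59, 2.59], [-0.33, 1.99], [-1.39, 1.29], [0.1, 2.45], [-1.04, 4.18], [0.21, 1.99], [-2.66, 2.66]. Speed limits (rad/s): [2.57, 2.57, 3.14, 3.14, 3.14, 3.14, 3.14].

INTERFACE

Orientations are given as a 3x3 rotation matrix whose columns are the frame's x, y, z axes.
In Python, from bench import * gives the robot as it stands. The module is installed in compiled form; this text tells all that it offers.
- The arm moves only by the tool apply_moves, never from a script. Its argument "motion" is a list that holds one entry, the list of rows, each a list of 7 numbers: the opening, from 0 (shut) to 1 (fully open), then the shift along the tool's x, y, z in mm, then the turn, a rotation vector about the tool's x, y, z in degrees. In form: [[[hand, x, y, z, wx, wy, wz], ...]]. A call has 1 to 20 rows; each row is the pose to reach, as a shift and turn from the pose measured when the call began, along the tool's axes at that moment; what a row does not reach only later rows make up. A row lasts 1/8 s, in which the tool goes at most 62.5 mm and 10.7 degrees, less where a joint would pass 70% of its speed; a pose out of reach is approached as far as the arm can. A call with a gripper value outside its range is refused whole. The fingers move at their own pace and stop on an object; "newtons" is the grip in N (left out, the last holds). Time passes only in rows, so rows that repeat a pose let the fingers close. It gives the time, the measured TCP pose, the force and the opening at its end, in the units of the state.
- read_state(): the state, without advancing time (a new reading comes with each control period).
- snapshot(name): name is "side" or "top"; returns the picture (480x640x3 uint8, red, green, blue); there is no depth.
- camera_params(name): a dict with "fx", "fy", "cx", "cy" (pixels), "k1" (the pictures are not rectified: a ray, as slopes to the right and down, at radius r is drawn at 1 + k1 r^2 times it, then the intrinsics apply), "R" (3x3) and "t" (3): a world point X has camera coordinates R X + t. Camera axes: x right, y down, z forward; pixel columns grow to the right and rows downward; lengths in m; the calibration is good to about 2 mm. A picture is of the moment at which its call begins. camera_params takes no time and is no camera call.
- close_job(): hands the job in, once; it reports no verdict.
Trained networks look in the newest picture that a camera, given by its name, has taken for a name from the list of things; names that differ only in an ending like _2 or _b are one class to them, and where a whole thing is asked for, a point or a joint stands for the part that bears it (a point fixed in the world has none). Each returns a list of dicts, best first, with "score" (0 to 1); they miss things now and then, are a little off and sometimes report something else, mostly with a low value. They report only what shows in the picture. A call takes as long as a camera call. They do not tell look-alikes from the thing itself.
- recognise(camera, query): "bbox" ([left, top, width, height] in pixels, round what is visible of it).
The state is a dict: "time": time; "q": joint angles; "joint_velocities": joint speeds; "joint_torque": joint torques, N m; "position": TCP position; "orientation": TCP orientation; "wrist_force": force on the tool from outside, world axes, zero at the start; "ft_torque": the same for the moment, N m; "gripper_width": finger opening in m.
Only numpy, scipy, OpenCV 4.12 (cv2) and the standard library are available. Lean on these libraries where they do the work, as an engineer would, in place of code of your own. Each camera call takes 0.05 s, during which the arm holds its last target.

TASK

Thread the wide washer and then the tall collar over the upright spindle of the banding-wheel stand, each fully home, the washer lying on the sprung seat and the collar on the washer. Then press the collar straight down against the spring with a steady 12 N or so (about 7 mm of spring travel, which clears the cross hole above the collar), never squashing the spring to its stop, and finish while still holding it pressed like that, so that I can drive the pin in. Leave the two vases, the hammer and the cork block where they are.

Things in the scene. Friction and masses are not known exactly. Their poses are not given: they have to be found in the camera images.
- stand: Fixed stand of a potter's turntable: a round green iron foot, 120 mm across and 18 mm high, with a vertical bare steel spindle of 16 mm diameter on its axis, whose top end is at 110 mm above the table and tapers to 9 mm across over the last 10 mm. A small black cross hole (4 mm) passes through the spindle along the stand's y axis at 94 mm height. Origin: centre of the foot's underside, on the table; z up along the spindle.
- seat_top (a point): Centre of the top face of the sprung seat, an aluminium cup of 34 mm diameter around the spindle. 60 mm above the table when the spring is free; it goes down with the spring.
- spring_seat (a joint): Spring travel of the seat in m: 0 free (top), grows as the seat is pressed down, 0.015 at its stop. Straight vertical travel. The spring pushes up with 3 N (preload) plus 1.5 N per mm of travel; the two rings together weigh about 2.2 N, which the preload bears, so a hand must push down with about 1 N plus 1.5 N per mm of travel (12 N at about 7.3 mm). Light damping.
- washer: Loose wide, flat dark steel ring, 56 mm outer diameter, 20 mm bore, 14 mm thick, about 100 g, lying flat on the table. Origin: centre of its underside on the bore axis, z up along the bore. Threaded first.
- collar: Loose narrower, taller dark steel ring, 40 mm outer diameter, 20 mm bore, 22 mm tall, about 120 g, standing upright on the table. Origin: centre of its underside on the bore axis, z up along the bore. Threaded second, on top of the washer. The washer and collar lie one to the left and one to the right of the stand, either way round.
- vase_a: Unglazed white vase, 156 mm tall, 80 mm across, standing off to the left; leave alone. Origin: centre of its underside.
- vase_b: Unglazed white vase, 140 mm tall, 72 mm across, standing off to the right; leave alone. Origin: centre of its underside.
- hammer: Hammer, 240 mm long, lying across, beyond the stand; leave alone. Origin: on its underside.
- cork_block: Cork rubbing block, 70 x 45 x 30 mm, lying near the robot on the left; leave alone. Origin: centre of its underside.
Mind the look-alikes: they are no part of the job. Leave any blue or pink look-alike of the washer alone.

How it is judged:
On the way, in this order (a step that is already met when the one before it is completed fails the run):
1. the washer lies flat on the sprung seat, around the spindle, let go (horizontal distance between washer and seat_top below 0.004 m and z of washer in the frame of seat_top between -0.003 and 0.0025 m and angle between washer's own z axis and vertical below 0.08 rad and contact force between the fingers and washer below 0.5 N), for 0.2 s.
2. the collar stands on the washer, around the spindle (horizontal distance between collar and seat_top below 0.004 m and z of collar in the frame of seat_top between 0.011 and 0.0165 m and angle between collar's own z axis and vertical below 0.08 rad), for 0.1 s.
At the end, for the whole second after the job is handed in: The program has finished and the robot's fingers still press the collar down: washer flat on the seat (within 3 mm), collar on the washer (within 3 mm), both around the spindle within 4 mm and level, spring travel steady between 4.5 and 10.5 mm, the collar pressing on the washer with 7 to 20 N (all of step 2 and horizontal distance between washer and seat_top below 0.004 m and z of washer in the frame of seat_top between -0.003 and 0.0025 m and angle between washer's own z axis and vertical below 0.08 rad and value of joint spring_seat between 0.0045 and 0.0105 m and contact force between collar and washer between 7 and 20 N and contact force between the fingers and collar above 4 N and linear speed of collar below 0.01 m/s); the arm keeps its last pose, push and grip.
It fails at once if the spring is squashed to its stop (value of joint spring_seat above 0.0138 m).
It fails at once if a bystander is disturbed (distance of any of vase_a, vase_b, hammer, cork_block from where it was at the start of the episode above 0.03 m or angle between any of vase_a, vase_b's own z axis and vertical above 0.35 rad).
It also fails if it takes over 66 s, if anything falls off the work surface, if the arm or the gripper's body presses on something with over 40 N, if the wrist force passes 120 N, or if a joint passes its speed limit or range.

## Working session

There is one attempt and no reset: what is moved stays moved. The work goes in short steps, Python scripts to look and compute and a tool call to move; the robot and the scene stay as the last step left them, time stands still between calls to the robot, and variables do not carry over. Pictures are saved under pics/ and viewed, and the job is handed in when it is done.

Besides the shell and the picture viewer there is one more tool, called by a JSON object that holds its "method" and its "body", one argument or row to a line. apply_moves: Moves the arm, as the interface text tells. Its arguments: {"type":"object","properties":{"motion":{"type":"array","items":{"type":"array","items":{"type":"array","items":{"type":"number"}}}},"newtons":{"type":"number"}},"required":["motion"]}

```bash
mkdir -p pics
cat > h.py <<'E'
from bench import *
import numpy as np, cv2
def save(n,f):
    im=snapshot(n); cv2.imwrite('pics/'+f,im[:,:,::-1]); return im
E
python3 - <<'E'
from h import *
for n in("side","top"):
    save(n,n+"0.png"); print(n,camera_params(n))
    for q in("washer","collar","stand","spring_seat"):
        print(q,[(round(d["score"],2),d["bbox"]) for d in recognise(n,q)])
print(read_state())
E
```

```text
side {'fx': 620.943946066465, 'fy': 620.943946066465, 'cx': 328.9853460366518, 'cy': 239.6643004130202, 'k1': 0.07638298848457604, 'R': array([[-0.79434617, -0.60725458, -0.01600124],
       [-0.3941415 ,  0.53526022, -0.74709369],
       [ 0.46224089, -0.58714425, -0.66452614]]), 't': array([0.45389677, 0.27200948, 1.17803563])}
washer [(0.81, [318.4, 350.5, 30.2, 30.0]), (0.65, [227.2, 321.4, 28.4, 26.7]), (0.59, [278.5, 338.3, 24.1, 25.1])]
collar [(0.77, [385.4, 208.3, 10.5, 15.3])]
stand [(0.69, [305.3, 212.1, 47.1, 50.5]), (0.55, [197.7, 208.2, 89.5, 66.0])]
spring_seat [(0.49, [321.1, 224.0, 16.4, 15.6])]
top {'fx': 452.03474358691085, 'fy': 452.03474358691085, 'cx': 316.5900606166215, 'cy': 230.7732158364686, 'k1': -0.09902962173464948, 'R': array([[ 0.0174503 , -0.99938173,  0.03052275],
       [-0.99107844, -0.02132347, -0.13156303],
       [ 0.13213254, -0.02795462, -0.99083779]]), 't': array([-0.02276845,  0.55223657,  0.96299532])}
washer [(0.75, [179.3, 207.8, 21.3, 24.1]), (0.61, [185.5, 254.4, 25.9, 23.3]), (0.56, [191.6, 294.0, 26.3, 24.3])]
collar [(0.76, [395.9, 23
[... 260 characters left out ...]
y([-4.85589109e-04,  1.05704292e-03,  8.86045486e-05, -1.05860309e-03,
        7.44057922e-04, -1.23706416e-03,  1.34329742e-03]), 'joint_torque': array([-5.24586758e-04, -5.09687877e+01, -4.67539625e-02, -2.37782228e+01,
        1.08400945e-02,  1.57465500e-03, -2.67042606e-05]), 'position': array([ 0.21416847, -0.64013271,  0.23133128]), 'orientation': array([[ 9.48350000e-01,  3.17225903e-01,  6.14111589e-05],
       [ 3.17225906e-01, -9.48350000e-01, -5.33172855e-05],
       [ 4.13256485e-05,  7.00446583e-05, -9.99999997e-01]]), 'wrist_force': array([-0.19296597, -0.46330035,  0.78763423]), 'ft_torque': array([ 0.02082755,  0.02793658, -0.03583274]), 'gripper_width': 0.08517410922844819}
```

View pics/side0.png

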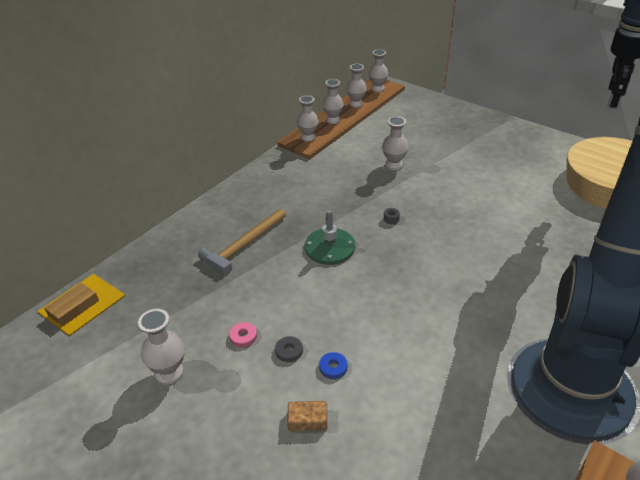

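View pics/top0.png

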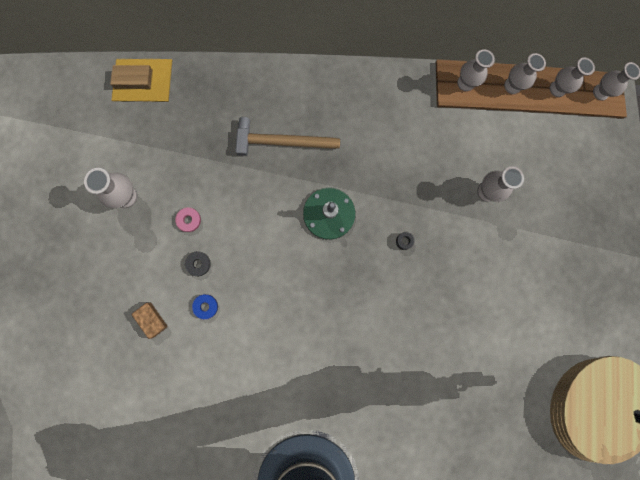

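```bash
cat > crop.py <<'E'
from h import *
def crop(im,x,y,w,h,s): 
    return cv2.resize(im[y:y+h,x:x+w],None,fx=s,fy=s,interpolation=cv2.INTER_CUBIC)
if __name__=="__main__":
    t=cv2.imread('pics/top0.png'); s=cv2.imread('pics/side0.png')
    a=[crop(t,178,244,40,40,10)[:,:,:],crop(t,385,221,40,40,10)]
    b=[crop(s,269,328,40,40,10),crop(s,371,195,40,40,10)]
    cv2.imwrite('pics/c1.png',cv2.resize(np.vstack([np.hstack(a),np.hstack(b)]),(600,600)))
    c=[crop(t,300,183,60,60,6),crop(s,300,205,60,60,6)]
    cv2.imwrite('pics/c2.png',np.hstack(c))
E
python3 crop.py
```

```text
(no output)
```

View pics/c1.png

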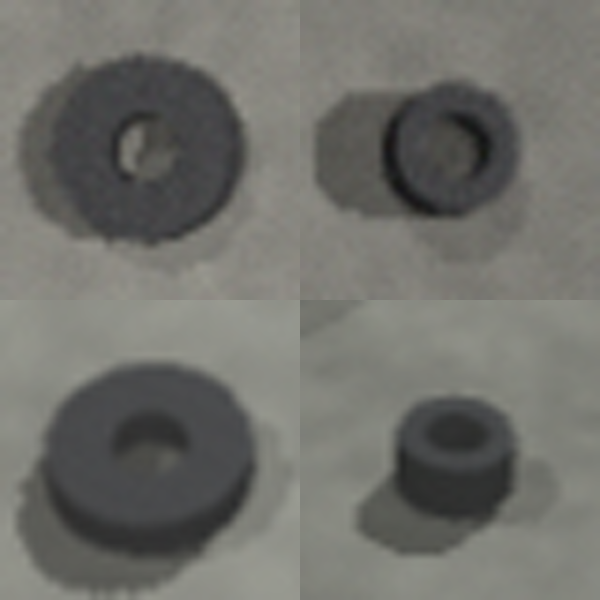

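View pics/c2.png

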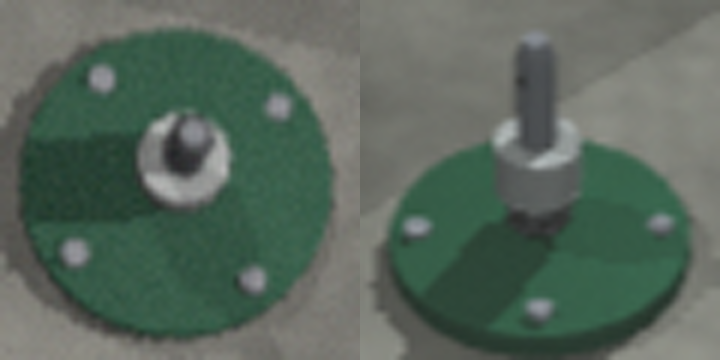

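```bash
cat > fit.py <<'E'
from h import *
from scipy.optimize import minimize
P={n:camera_params(n) for n in("side","top")}
def proj(n,X):
    p=P[n]; c=np.atleast_2d(X)@p["R"].T+p["t"]; s=c[:,:2]/c[:,2:]
    s=s*(1+p["k1"]*(s**2).sum(1,keepdims=True))
    return s*[p["fx"],p["fy"]]+[p["cx"],p["cy"]]
A=np.linspace(0,2*np.pi,72,endpoint=False)
def circ(c,r,z): return np.c_[c[0]+r*np.cos(A),c[1]+r*np.sin(A),np.full(72,z)]
S=8
def poly(n,c,r,z0,z1,o):
    pts=proj(n,np.r_[circ(c,r,z0),circ(c,r,z1)])
    return cv2.convexHull(pts.astype(np.float32))[:,0]
def mask(n,c,r,z0,z1,o,size=60):
    h=poly(n,c,r,z0,z1,o); m=np.zeros((size*S,size*S),np.uint8)
    cv2.fillPoly(m,[np.round(((h-o+0.5)*S-0.5)*16).astype(np.int32)],255,shift=4)
    return cv2.resize(m,(size,size),interpolation=cv2.INTER_AREA)/255.
def fit(obs,x0,r,hgt,freez=False):
    # obs: {cam:(softmask, origin)}
    def f(v):
        z=v[2]*1 if freez else 0
        return sum(np.abs(mask(n,v,r,z,z+hgt,o)-m).sum() for n,(m,o) in obs.items())
    d=0.006
    k=3 if freez else 2
    x0=np.r_[x0,0][:k] if len(x0)<3 else x0[:k]
    sx=np.vstack([x0]+[x0+d*np.eye(k)[i] for i in range(k)])
    q=minimize(f,x0,method="Nelder-Mead",options=dict(initial_simplex=sx,xatol=5e-5,fatol=.05))
    return q.x,q.fun
def soft(im,o,lo,hi,size=60):
    g=im[o[1]:o[1]+size,o[0]:o[0]+size].astype(float).mean(2)
    return np.clip((hi-g)/(hi-lo),0,1)
def ray(n,uv,z):
    p=P[n]; d=(np.array(uv)-[p["cx"],p["cy"]])/[p["fx"],p["fy"]]; s=d.copy()
    for _ in range(20): s=d/(1+p["k1"]*(s@s))
    w=p["R"].T@np.r_[s,1]; o=-p["R"].T@p["t"]
    return (o+w*(z-o[2])/w[2])
E
python3 - <<'E'
from fit import *
I={n:cv2.imread(f'pics/{n}0.png') for n in P}
for nm,r,h,uv in(("washer",.028,.014,dict(top=(198,264),side=(289,348))),("collar",.02,.022,dict(top=(405,241),side=(391,215)))):
    obs={}
    for n in P:
        o=np.array(uv[n])-30; g=soft(I[n],o,0,255)
        gr=I[n][o[1]:o[1]+60,o[0]:o[0]+60].mean(2)
        print(nm,n,ray(n,uv[n],h),np.percentile(gr,[2,5,10,15,20,30,50]))
        m=soft(I[n],o,80,95) ; 
        _,l,st,_=cv2.connectedComponentsWithStats((m>.3).astype(np.uint8)); lab=l[30-0+ (7 if 0 else 0):,:]
        big=max(range(1,len(st)),key=lambda i:st[i,4]); print(st[big])
        m=m*cv2.dilate((l==big).astype(np.uint8),np.ones((3,3)))
        # fill hole
        f=cv2.morphologyEx((m*255).astype(np.uint8),cv2.MORPH_CLOSE,cv2.getStructuringElement(2,(11,11)))/255.
        cv2.imwrite(f'pics/m_{nm}_{n}.png',cv2.resize(np.uint8(f*255),None,fx=5,fy=5)); obs[n]=(f,o)
        print(' one',fit({n:obs[n]},ray(n,uv[n],h)[:2],r,h))
    print(' both',fit(obs,ray("top",uv["top"],h)[:2],r,h)); print(' z',fit(obs,ray("top",uv["top"],h)[:2],r,h,True))
for n in P:
  o=np.array(dict(top=(330,212),side=(330,240))[n])-30
  b=I[n][o[1]:o[1]+60,o[0]:o[0]+60].astype(float); m=np.clip((b[:,:,1]-b[:,:,2]-8)/8,0,1)
  m=cv2.morphologyEx((m*255).astype(np.uint8),cv2.MORPH_CLOSE,cv2.getStructuringElement(2,(15,15)))/255.
  cv2.imwrite(f'pics/m_st_{n}.png',cv2.resize(np.uint8(m*255),None,fx=5,fy=5))
  print('stand',n,fit({n:(m,o)},ray(n,o+30,.02)[:2],.06,.018))
E
cd pics; python3 -c "
import cv2,numpy as np
print([cv2.imread('m_%s_%s.png'%(a,b)).shape for a in('washer','collar','st') for b in('top','side')])
cv2.imwrite('mm.png',cv2.resize(np.vstack([np.hstack([cv2.imread('m_%s_%s.png'%(a,b)) for a in('washer','collar','st')]) for b in('top','side')]),(720,480)))"
```

```text
washer side [0.4720265  0.26016373 0.014     ] [ 52.          69.          74.66666667  77.66666667  97.
 135.33333333 140.        ]
[ 13  19  31  27 625]
 one (array([0.47487884, 0.26036844]), np.float64(49.047058823529404))
washer top [0.47484876 0.25169705 0.014     ] [ 65.32666667  68.          71.66666667  89.61666667 122.66666667
 129.         132.33333333]
[ 13  17  30  26 550]
 one (array([0.47642591, 0.25601874]), np.float64(43.13333333333333))
 both (array([0.47564455, 0.25913751]), np.float64(125.87843137254902))
 z (array([ 0.47687528,  0.25748673, -0.00480627]), np.float64(91.6))
collar side [ 0.53155405 -0.19921108  0.022     ] [ 49.          70.33333333  77.         109.66666667 117.66666667
 124.         128.16666667]
[ 18  23  21  21 308]
 one (array([ 0.53491971, -0.20611378]), np.float64(53.3921568627451))
collar top [ 0.53553796 -0.21274063  0.022     ] [ 57.98666667  69.66666667  87.66666667 113.         117.
 119.66666667 122.66666667]
[ 12  21  27  18 399]
 one (array([ 0.53730291, -0.21189697]), np.float64(98.94901960784313))
 both (array([ 0.53610558, -0.20692241]), np.float64(172.3607843137255))
 z (array([ 0.53814555, -0.21203585, -0.00533229]), np.float64(156.9294117647059))
stand side (array([ 0.59279288, -0.03053339]), np.float64(315.4549019607843))
stand top (array([ 0.59600826, -0.03947198]), np.float64(456.68235294117653))
[(300, 300, 3), (300, 300, 3), (300, 300, 3), (300, 300, 3), (300, 300, 3), (300, 300, 3)]
```

View pics/mm.png

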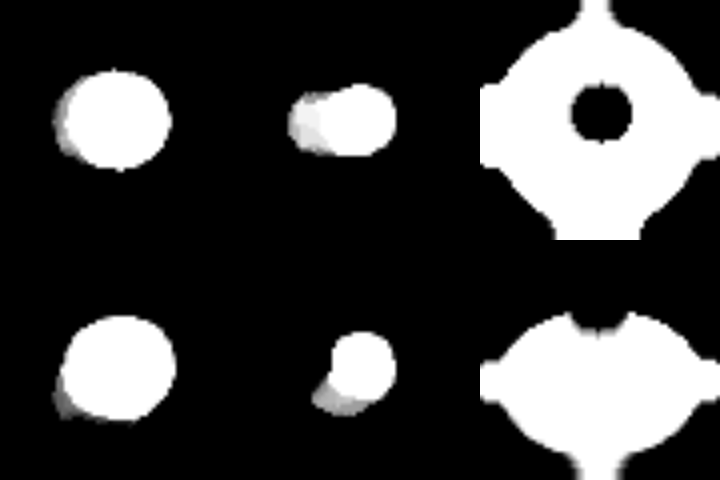

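```bash
cat > m2.py <<'E'
from fit import *
import sys
I={n:cv2.imread(f'pics/{n}0.png') for n in P}
SZ=70
def biggest(m):
    _,l,st,_=cv2.connectedComponentsWithStats(m.astype(np.uint8)); b=max(range(1,len(st)),key=lambda i:st[i,4]); return (l==b).astype(np.uint8)
def hull(b):
    # subpixel: upsampled
    c=np.vstack(cv2.findContours(b,cv2.RETR_EXTERNAL,cv2.CHAIN_APPROX_NONE)[0]); h=cv2.convexHull(c); m=np.zeros_like(b); cv2.fillPoly(m,[h],255); return m
import fit as F
U=8
def obsm(score,thr):
    s=cv2.resize(score,None,fx=U,fy=U,interpolation=cv2.INTER_CUBIC)
    return cv2.resize(hull(biggest(s>thr)),(SZ,SZ),interpolation=cv2.INTER_AREA)/255.
def run(cen,r,h,sf,thr):
    F.mask.__defaults__=(SZ,); obs={}; pics=[]
    for n in P:
        o=np.array(cen[n])-SZ//2; b=I[n][o[1]:o[1]+SZ,o[0]:o[0]+SZ].astype(np.float32)
        b=cv2.GaussianBlur(b,(0,0),.6)
        m=obsm(sf(b),thr); obs[n]=(m,o)
        x,f=fit({n:obs[n]},ray(n,cen[n],h)[:2],r,h); print(' ',n,x.round(4),round(f,1),'area',m.sum())
        pics.append(cv2.resize(np.uint8(m*255),None,fx=4,fy=4))
    x0=ray("top",cen["top"],h)[:2]
    a=fit(obs,x0,r,h); z=fit(obs,a[0],r,h,True)
    print('  both',a[0].round(4),round(a[1],1),' z',z[0].round(4),round(z[1],1)); return a[0],np.vstack(pics)
dark=lambda b:(b[:,:,0]-b[:,:,2])-0.25*(b.mean(2)-75)
if __name__=="__main__":
    ps=[]
    for nm in("washer","collar"):
        cen=dict(top=(198,264),side=(289,348)) if nm=="washer" else dict(top=(405,241),side=(391,215))
        for n in P:
            u,v=cen[n]; print(n,[tuple(I[n][v+d,u+e]) for d,e in((0,6),(0,-6),(6,0),(0,-9),(0,-13),(9,-8),(14,0))])
E
python3 m2.py
```

```text
side [(np.uint8(76), np.uint8(74), np.uint8(73)), (np.uint8(72), np.uint8(70), np.uint8(70)), (np.uint8(75), np.uint8(74), np.uint8(73)), (np.uint8(76), np.uint8(74), np.uint8(73)), (np.uint8(75), np.uint8(73), np.uint8(73)), (np.uint8(52), np.uint8(52), np.uint8(51)), (np.uint8(76), np.uint8(80), np.uint8(79))]
top [(np.uint8(71), np.uint8(70), np.uint8(70)), (np.uint8(59), np.uint8(59), np.uint8(57)), (np.uint8(68), np.uint8(66), np.uint8(67)), (np.uint8(67), np.uint8(66), np.uint8(66)), (np.uint8(68), np.uint8(67), np.uint8(69)), (np.uint8(69), np.uint8(67), np.uint8(66)), (np.uint8(115), np.uint8(123), np.uint8(123))]
side [(np.uint8(75), np.uint8(74), np.uint8(71)), (np.uint8(57), np.uint8(58), np.uint8(56)), (np.uint8(48), np.uint8(49), np.uint8(49)), (np.uint8(121), np.uint8(130), np.uint8(128)), (np.uint8(119), np.uint8(127), np.uint8(125)), (np.uint8(84), np.uint8(90), np.uint8(89)), (np.uint8(128), np.uint8(135), np.uint8(133))]
top [(np.uint8(65), np.uint8(64), np.uint8(64)), (np.uint8(67), np.uint8(67), np.uint8(68)), (np.uint8(67), np.uint8(66), np.uint8(66)), (np.uint8(33), np.uint8(29), np.uint8(29)), (np.uint8(82), np.uint8(85), np.uint8(87)), (np.uint8(113), np.uint8(120), np.uint8(120)), (np.uint8(101), np.uint8(107), np.uint8(109))]
```

```bash
cat > m3.py <<'E'
from m2 import *
sc=lambda b:1.0*(np.clip(b[:,:,0]-b[:,:,2],-7,2))-0.2*np.clip(b.mean(2)-75,0,30)
gr=lambda b:(b[:,:,1]-b[:,:,2])
ps=[]
print("washer");ps.append(run(dict(top=(198,264),side=(289,348)),.028,.014,sc,-4)[1])
print("collar");ps.append(run(dict(top=(405,241),side=(391,215)),.02,.022,sc,-4)[1])
print("foot");ps.append(run(dict(top=(330,215),side=(330,245)),.06,.018,gr,12)[1])
cv2.imwrite('pics/mm2.png',np.hstack(ps)[:600,:800])
E
python3 m3.py
```

```text
washer
  side [0.4758 0.2588] 47.0 area 578.1882352941177
  top [0.4761 0.2561] 27.8 area 493.87450980392157
  both [0.4765 0.2573] 103.7  z [ 0.477   0.2571 -0.0048] 67.7
collar
  side [ 0.5363 -0.2074] 14.8 area 230.49019607843138
  top [ 0.5377 -0.2129] 21.5 area 259.07843137254906
  both [ 0.5374 -0.212 ] 75.3  z [ 0.5388 -0.2139 -0.0057] 40.8
foot
  side [ 0.5976 -0.0369] 159.4 area 1487.8117647058823
  top [ 0.5977 -0.0402] 70.1 area 2138.0
  both [ 0.5976 -0.0392] 257.4  z [ 0.5998 -0.041  -0.008 ] 196.1
```

View pics/mm2.png

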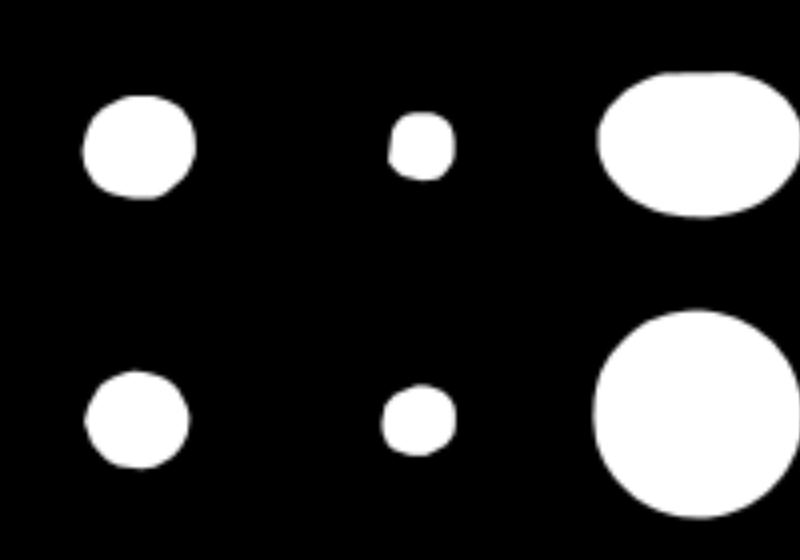

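Run:
```python
from fit import *
print(ray("top",(331.75,204.2),.11),ray("side",(328.7,210.7),.11))
o=lambda n:-P[n]["R"].T@P[n]["t"]
print(o("top"),o("side"))
for n in P:
  for c in ((.598,-.040),(.597,-.0385)): print(n,c,proj(n,[[*c,.11],[*c,.06],[*c,.018]]).round(1))
# overlays
for n,cr in(("top",(300,183)),("side",(300,205))):
  im=cv2.imread(f'pics/{n}0.png'); k=6
  c=im[cr[1]:cr[1]+60,cr[0]:cr[0]+60]; c=cv2.resize(c,None,fx=k,fy=k,interpolation=cv2.INTER_CUBIC)
  for r,z in((.06,.018),(.017,.06),(.0045,.11),(.008,.1)):
    p=((proj(n,circ((.598,-.040),r,z))-cr+.5)*k-.5)
    cv2.polylines(c,[np.round(p).astype(np.int32)],True,(0,0,255),1)
  cv2.imwrite(f'pics/ov_{n}.png',c)
cv2.imwrite('pics/ov.png',np.hstack([cv2.imread('pics/ov_top.png'),cv2.imread('pics/ov_side.png')]))
```

```text
[ 0.59891444 -0.04033148  0.11      ] [ 0.59795902 -0.03656668  0.11      ]
[0.42046407 0.01594139 1.02752103] [-0.07677486  0.82171189  0.99331494]
side (0.598, -0.04) [[329.6 209.9]
 [329.9 226.7]
 [330.2 240.3]]
side (0.597, -0.0385) [[329.6 210.4]
 [329.9 227.2]
 [330.2 240.8]]
top (0.598, -0.04) [[331.6 204.6]
 [330.1 209. ]
 [329.  212.3]]
top (0.597, -0.0385) [[330.9 205.1]
 [329.4 209.4]
 [328.3 212.7]]
```

View pics/ov.png

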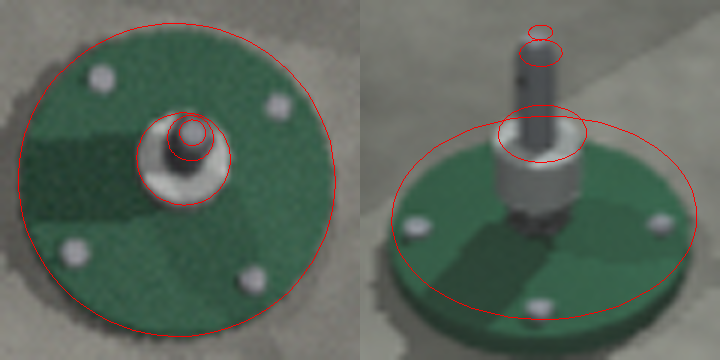

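```bash
cat > go.py <<'E'
from h import *
from scipy.spatial.transform import Rotation as Ro
def rows(wps,hand,yaw=0.0):
    """wps: list of (x,y,z,n)"""
    s=read_state(); R=np.array(s["orientation"]); p=np.array(s["position"])
    T=np.array([[np.cos(yaw),np.sin(yaw),0],[np.sin(yaw),-np.cos(yaw),0],[0,0,-1]])
    rv=np.degrees(Ro.from_matrix(R.T@T).as_rotvec())
    out=[];last=np.zeros(3);N=sum(w[3] for w in wps);i=0
    for w in wps:
        d=R.T@(np.array(w[:3])-p)*1000
        for k in range(w[3]):
            i+=1; q=last+(d-last)*(k+1)/w[3]; f=min(1,i/max(1,min(N,8)))
            out.append([hand]+[round(float(v),1) for v in q]+[round(float(v),2) for v in rv*f])
        last=d
    print(str([out]).replace(' ',''))
def st():
    s=read_state(); print(round(s["time"],2),np.round(s["position"],4),np.round(s["wrist_force"],2),round(s["gripper_width"],4)); print(np.round(s["orientation"],4).tolist(), np.round(s["q"],2))
E
python3 -c "
from go import *
rows([(.54,-.25,.24,10),(.476,.256,.16,10)],1)"
```

```text
[[[1,43.3,-26.7,-0.9,0.0,-0.0,2.31],[1,86.6,-53.3,-1.7,0.0,-0.0,4.62],[1,129.8,-80.0,-2.6,0.0,-0.0,6.94],[1,173.1,-106.6,-3.5,0.0,-0.0,9.25],[1,216.4,-133.3,-4.3,0.0,-0.0,11.56],[1,259.7,-160.0,-5.2,0.0,-0.0,13.87],[1,302.9,-186.6,-6.1,0.0,-0.0,16.18],[1,346.2,-213.3,-6.9,0.0,-0.0,18.5],[1,389.5,-240.0,-7.8,0.0,-0.0,18.5],[1,432.8,-266.6,-8.7,0.0,-0.0,18.5],[1,442.7,-316.6,-0.7,0.0,-0.0,18.5],[1,452.7,-366.7,7.3,0.0,-0.0,18.5],[1,462.7,-416.7,15.3,0.0,-0.0,18.5],[1,472.7,-466.7,23.3,0.0,-0.0,18.5],[1,482.7,-516.7,31.3,0.0,-0.0,18.5],[1,492.7,-566.7,39.3,0.0,-0.0,18.5],[1,502.6,-616.7,47.3,0.0,-0.0,18.5],[1,512.6,-666.8,55.3,0.0,-0.0,18.5],[1,522.6,-716.8,63.3,0.0,-0.0,18.5],[1,532.6,-766.8,71.3,0.0,-0.0,18.5]]]
```

{"method": "apply_moves", "body": {
  "motion": [
    [[1, 43, -27, -1, 0, 0, 2.3], [1, 87, -53, -2, 0, 0, 4.6], [1, 130, -80, -3, 0, 0, 7], [1, 173, -107, -4, 0, 0, 9], [1, 216, -133, -4, 0, 0, 11.5], [1, 260, -160, -5, 0, 0, 14], [1, 303, -187, -6, 0, 0, 16], [1, 346, -213, -7, 0, 0, 18.5], [1, 390, -240, -8, 0, 0, 18.5], [1, 433, -267, -9, 0, 0, 18.5], [1, 443, -317, -1, 0, 0, 18.5], [1, 453, -367, 7, 0, 0, 18.5], [1, 463, -417, 15, 0, 0, 18.5], [1, 473, -467, 23, 0, 0, 18.5], [1, 483, -517, 31, 0, 0, 18.5], [1, 493, -567, 39, 0, 0, 18.5], [1, 503, -617, 47, 0, 0, 18.5], [1, 513, -667, 55, 0, 0, 18.5], [1, 523, -717, 63, 0, 0, 18.5], [1, 533, -767, 71, 0, 0, 18.5]]
  ]
}}

```text
time: 3.0
position: [0.4763, 0.2579, 0.1604]
orientation: [[1.0, -0.0, 0.001], [-0.0, -1.0, 0.0], [0.001, -0.0, -1.0]]
wrist_force: [0.1, -0.6, -0.2]
gripper_width: 0.0849
```

```bash
python3 -c "
from go import *
st(); save('top','top1.png'); save('side','side1.png')
rows([(.476,.256,.10,4)],1)"
```

```text
3.0 [0.4763 0.2579 0.1604] [ 0.12 -0.57 -0.15] 0.0849
[[1.0, -0.0004, 0.0009], [-0.0004, -1.0, 0.0002], [0.0009, -0.0002, -1.0]] [-0.24  0.36 -0.41  1.91  0.18  0.91 -2.32]
[[[1,0.5,1.8,15.0,-0.06,0.01,0.14],[1,1.0,3.7,30.1,-0.12,0.03,0.28],[1,1.5,5.5,45.1,-0.18,0.04,0.42],[1,2.1,7.4,60.1,-0.24,0.06,0.56]]]
```

View pics/top1.png

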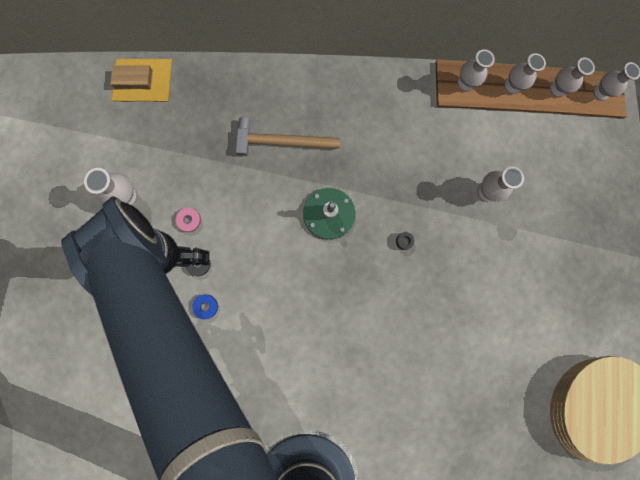

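View pics/side1.png

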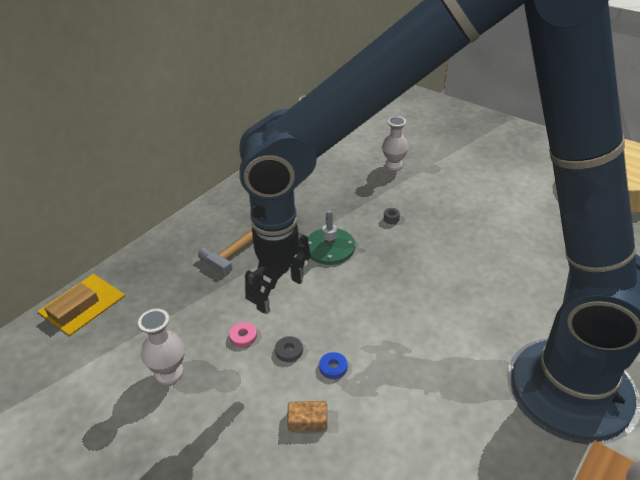

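{"method": "apply_moves", "body": {
  "motion": [
    [[1, 0, 1, 25, 0, 0, 0], [1, 0, 2, 50, 0, 0, 0], [1, 0, 2, 75, 0, 0, 0], [1, 0, 2, 100, 0, 0, 0], [1, 0, 2, 120, 0, 0, 0], [1, 0, 2, 120, 0, 0, 0]]
  ]
}}

```text
time: 3.85
position: [0.4732, 0.2604, 0.039]
orientation: [[1.0, 0.009, -0.004], [0.009, -1.0, 0.002], [-0.004, -0.002, -1.0]]
wrist_force: [0.6, 0.9, 0.0]
gripper_width: 0.0855
```

```bash
python3 -c "
from go import *
from crop import crop
st(); a=save('top','top2.png'); b=save('side','side2.png')
cv2.imwrite('pics/c3.png',np.hstack([crop(a,150,210,90,90,4.4),crop(b,230,280,90,90,4.4)])[:,:,::-1])
from fit import proj
p=read_state()['position']; print(proj('top',p),proj('side',p))
"
```

```text
3.85 [0.4732 0.2604 0.039 ] [0.55 0.86 0.02] 0.0855
[[1.0, 0.0091, -0.0036], [0.0091, -1.0, 0.0022], [-0.0036, -0.0022, -1.0]] [-0.3   0.53 -0.36  2.    0.28  0.66 -2.4 ]
[[190.72086145 263.40931691]] [[286.86008669 339.21497583]]
```

View pics/c3.png

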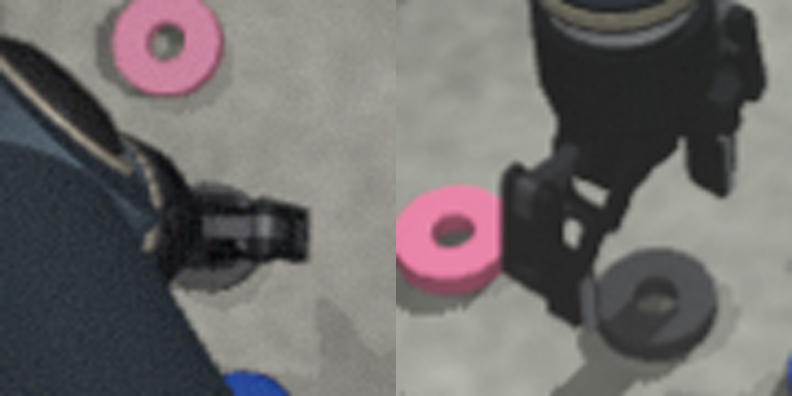

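{"method": "apply_moves", "body": {
  "motion": [
    [[1, 3, 4, 0, 0, 0, 0], [1, 3, 4, 0, 0, 0, 0], [1, 3, 4, 0, 0, 0, 0]]
  ]
}}

```text
time: 4.32
position: [0.4777, 0.2575, 0.0412]
orientation: [[1.0, 0.009, 0.0], [0.009, -1.0, 0.005], [0.0, -0.005, -1.0]]
wrist_force: [0.1, 0.3, -0.4]
gripper_width: 0.0854
```

```bash
python3 -c "
from go import *
st();rows([(.476,.256,.05,1)],1)
"
```

```text
4.33 [0.4777 0.2575 0.0412] [ 0.09  0.33 -0.38] 0.0854
[[1.0, 0.0088, 0.0004], [0.0088, -1.0, 0.0047], [0.0005, -0.0047, -1.0]] [-0.29  0.53 -0.36  2.    0.28  0.66 -2.39]
[[[1,-1.7,1.5,-8.8,-0.27,-0.03,0.5]]]
```

{"method": "apply_moves", "body": {
  "motion": [
    [[1, -1, 1, 10, -0.3, 0, 0.5], [1, -1, 1, 20, -0.3, 0, 0.5], [1, -1, 1, 30, -0.3, 0, 0.5], [1, -1, 1, 36, -0.3, 0, 0.5], [1, -1, 1, 36, -0.3, 0, 0.5], [1, -1, 1, 36, -0.3, 0, 0.5]]
  ]
}}

```text
time: 5.08
position: [0.4769, 0.2569, 0.0053]
orientation: [[1.0, 0.0, 0.001], [0.0, -1.0, -0.0], [0.001, 0.0, -1.0]]
wrist_force: [0.7, -0.4, -0.4]
gripper_width: 0.0853
```

```bash
python3 -c "
from go import *
from crop import crop
st(); a=save('top','top3.png'); b=save('side','side3.png')
cv2.imwrite('pics/c4.png',np.hstack([crop(a,150,210,90,90,4.4),crop(b,230,280,90,90,4.4)])[:,:,::-1])
rows([(.476,.256,.003,1)],1)
"
```

```text
5.08 [0.4769 0.2569 0.0053] [ 0.71 -0.42 -0.35] 0.0853
[[1.0, 0.0002, 0.0008], [0.0002, -1.0, -0.0003], [0.0008, 0.0003, -1.0]] [-0.32  0.58 -0.32  2.01  0.32  0.59 -2.43]
[[[1,-1.0,0.9,2.5,0.01,-0.06,0.01]]]
```

View pics/c4.png

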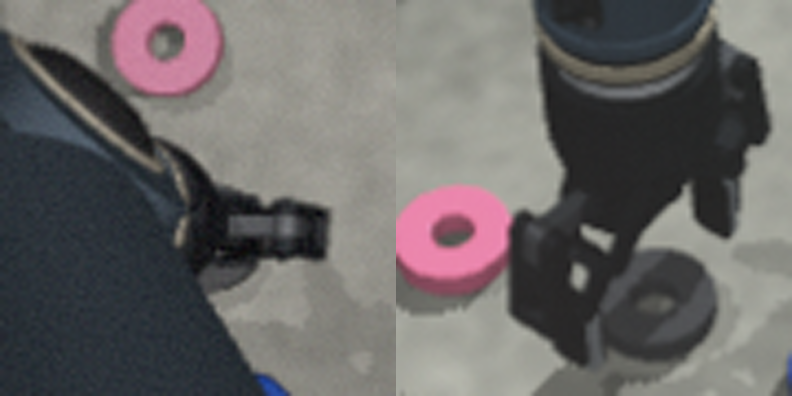

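{"method": "apply_moves", "body": {
  "motion": [
    [[0.76, -1, 1, 0, 0, 0, 0], [0.76, -1, 1, 0, 0, 0, 0], [0.76, -1, 1, 3, 0, 0, 0], [0.76, -1, 1, 3, 0, 0, 0]]
  ]
}}

```text
time: 5.68
position: [0.4758, 0.2557, 0.0022]
orientation: [[1.0, 0.0, 0.001], [0.0, -1.0, -0.0], [0.001, 0.0, -1.0]]
wrist_force: [0.7, 0.5, 0.6]
gripper_width: 0.0652
```

```bash
python3 -c "
from go import *
from crop import crop
st(); a=save('top','top4.png'); b=save('side','side4.png')
cv2.imwrite('pics/c5.png',crop(b,240,310,75,60,9)[:,:,::-1])
"
```

```text
5.67 [0.4758 0.2557 0.0022] [0.69 0.53 0.59] 0.0652
[[1.0, 0.0001, 0.0006], [0.0001, -1.0, -0.0004], [0.0006, 0.0004, -1.0]] [-0.32  0.59 -0.32  2.02  0.32  0.59 -2.44]
```

View pics/c5.png

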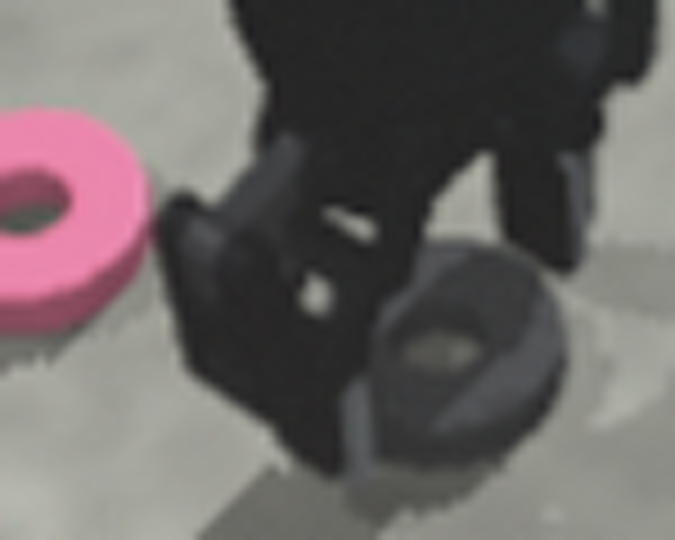

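{"method": "apply_moves", "body": {
  "motion": [
    [[0.76, 0, 0, 2, 0, 0, 0], [0.76, 0, 0, 4, 0, 0, 0], [0.76, 0, 0, 4, 0, 0, 0], [0.55, 0, 0, 4, 0, 0, 0], [0.5, 0, 0, 4, 0, 0, 0], [0.5, 0, 0, 4, 0, 0, 0], [0.5, 0, 0, 4, 0, 0, 0]]
  ],
  "newtons": 50
}}

```text
time: 6.65
position: [0.4759, 0.2558, -0.0011]
orientation: [[1.0, 0.0, 0.001], [0.0, -1.0, -0.001], [0.001, 0.001, -1.0]]
wrist_force: [-2.0, -1.1, 6.0]
gripper_width: 0.0535
```

```bash
python3 -c "
from go import *
from crop import crop
st(); a=save('top','top5.png'); b=save('side','side5.png')
cv2.imwrite('pics/c6.png',crop(b,240,310,75,60,9)[:,:,::-1])
"
```

```text
6.65 [ 0.4759  0.2558 -0.0011] [-1.95 -1.06  6.02] 0.0535
[[1.0, 0.0002, 0.001], [0.0002, -1.0, -0.0007], [0.001, 0.0007, -1.0]] [-0.33  0.59 -0.32  2.02  0.33  0.58 -2.44]
```

View pics/c6.png

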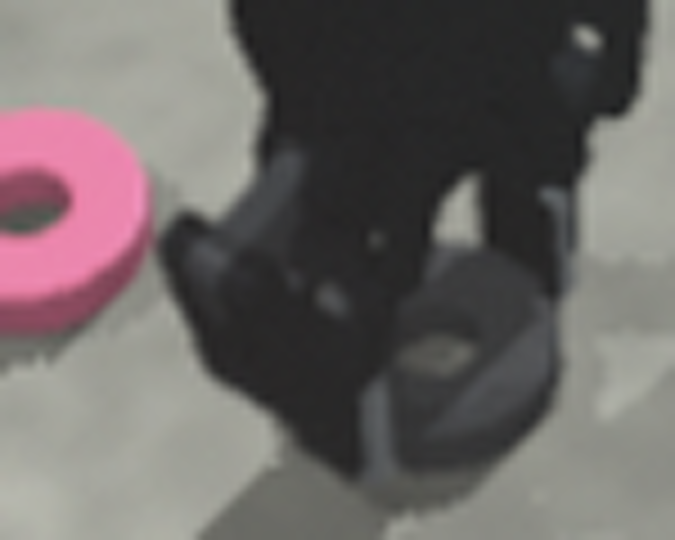

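{"method": "apply_moves", "body": {
  "motion": [
    [[0.5, 0, 0, 4, 0, 0, 0], [0.5, 0, 0, 0, 0, 0, 0], [0.5, 0, 0, -10, 0, 0, 0], [0.5, 0, 0, -25, 0, 0, 0], [0.5, 0, 0, -50, 0, 0, 0], [0.5, 0, 0, -80, 0, 0, 0], [0.5, 0, 0, -110, 0, 0, 0], [0.5, 0, 0, -145, 0, 0, 0], [0.5, 0, 0, -145, 0, 0, 0]]
  ]
}}

```text
time: 7.88
position: [0.4774, 0.257, 0.1471]
orientation: [[1.0, 0.0, 0.007], [0.0, -1.0, 0.002], [0.007, -0.002, -1.0]]
wrist_force: [1.3, 0.4, -1.1]
gripper_width: 0.0535
```

```bash
python3 -c "
from go import *
from crop import crop
from fit import proj
st(); a=save('top','top6.png'); b=save('side','side6.png')
p=read_state()['position']; u=proj('side',p)[0].astype(int); print(u)
cv2.imwrite('pics/c7.png',crop(b,u[0]-40,u[1]-40,80,60,9)[:,:,::-1])
"
```

```text
7.88 [0.4774 0.257  0.1471] [ 1.33  0.35 -1.08] 0.0535
[[1.0, 0.0001, 0.0067], [0.0001, -1.0, 0.0025], [0.0067, -0.0025, -1.0]] [-0.24  0.38 -0.41  1.93  0.2   0.87 -2.33]
[285 301]
```

View pics/c7.png

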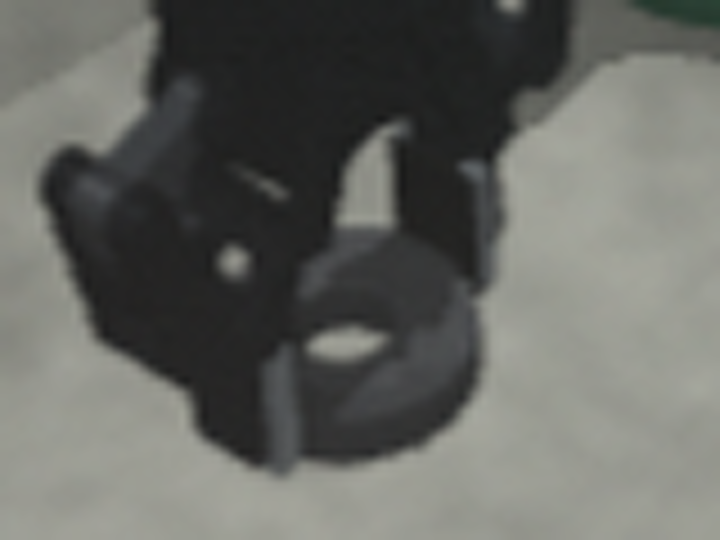

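```bash
python3 -c "
from go import *
rows([(.598,-.04,.16,9),(.598,-.04,.16,2)],.5)
"
```

```text
[[[0.5,13.6,32.8,-1.7,0.01,-0.01,0.0],[0.5,27.2,65.7,-3.5,0.01,-0.01,0.0],[0.5,40.8,98.5,-5.2,0.02,-0.02,0.0],[0.5,54.4,131.3,-7.0,0.03,-0.03,0.0],[0.5,68.0,164.2,-8.7,0.03,-0.03,0.0],[0.5,81.6,197.0,-10.5,0.04,-0.04,0.01],[0.5,95.3,229.8,-12.2,0.05,-0.05,0.01],[0.5,108.9,262.7,-14.0,0.05,-0.05,0.01],[0.5,122.5,295.5,-15.7,0.05,-0.05,0.01],[0.5,122.5,295.5,-15.7,0.05,-0.05,0.01],[0.5,122.5,295.5,-15.7,0.05,-0.05,0.01]]]
```

{"method": "apply_moves", "body": {
  "motion": [
    [[0.5, 14, 33, -2, 0, 0, 0], [0.5, 27, 66, -4, 0, 0, 0], [0.5, 41, 98, -6, 0, 0, 0], [0.5, 54, 131, -8, 0, 0, 0], [0.5, 68, 164, -10, 0, 0, 0], [0.5, 82, 197, -12, 0, 0, 0], [0.5, 95, 230, -14, 0, 0, 0], [0.5, 109, 263, -16, 0, 0, 0], [0.5, 118, 285, -16, 0, 0, 0], [0.5, 122.5, 295.5, -16, 0, 0, 0], [0.5, 122.5, 295.5, -16, 0, 0, 0], [0.5, 122.5, 295.5, -16, 0, 0, 0]]
  ]
}}

```text
time: 9.48
position: [0.5974, -0.0383, 0.1599]
orientation: [[1.0, 0.002, -0.0], [0.002, -1.0, -0.0], [-0.0, 0.0, -1.0]]
wrist_force: [-0.8, 0.4, -0.8]
gripper_width: 0.0531
```

```bash
cat > look.py <<'E'
from go import *
from crop import crop
from fit import proj
import sys
k=sys.argv[1]
a=save('top',f'top{k}.png'); b=save('side',f'side{k}.png'); st()
p=read_state()['position']
o=[]
for n,im in(('top',a),('side',b)):
    u=proj(n,p)[0].astype(int); print(n,u)
    im=im[:,:,::-1].copy()
    o.append(crop(im,u[0]-32,u[1]-32,64,64,6.2))
cv2.imwrite(f'pics/l{k}.png',np.hstack(o))
E
python3 look.py 7
```

```text
9.57 [ 0.5977 -0.0384  0.1603] [ 0.21  0.2  -1.18] 0.0534
[[1.0, 0.0023, 0.0006], [0.0023, -1.0, -0.0003], [0.0006, 0.0003, -1.0]] [ 0.23  0.44 -0.31  1.78  0.16  0.95 -1.72]
top [332 199]
side [328 192]
```

View pics/l7.png

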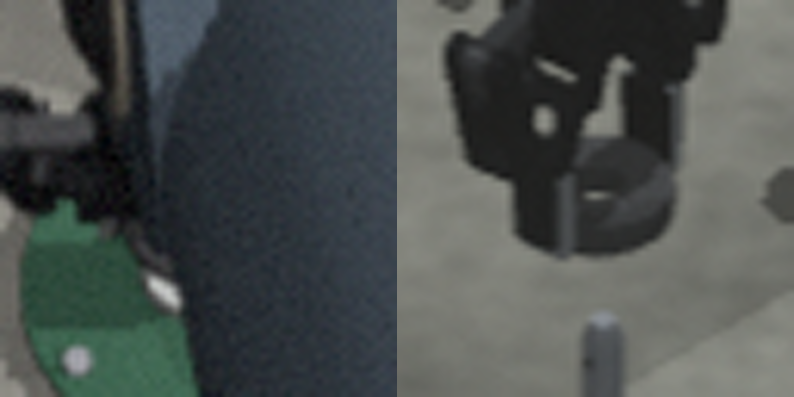

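```bash
cat > ov.py <<'E'
from fit import *
from crop import crop
import sys
def ov(k,c,org,w,h,s,circs,bias=(0,0),n='side',out=None):
    im=cv2.imread(f'pics/{n}{k}.png'); I=crop(im,org[0],org[1],w,h,s); J=I.copy()
    for r,z in circs:
        p=((proj(n,circ(c,r,z))+bias-org+.5)*s-.5); cv2.polylines(J,[np.round(p).astype(np.int32)],True,(0,0,255),1)
    cv2.imwrite(out,np.clip(np.hstack([I,J])*1.0,0,255).astype(np.uint8))
    return I,J
E
python3 - <<'E'
from ov import *
I,J=ov(7,(.5977,-.0384),(306,172),44,36,9,[(.028,.161),(.028,.175),(.01,.175)],(-.9,.8),out='pics/o7.png')
g=lambda x:np.clip(x.astype(float)*1.8,0,255).astype(np.uint8)
cv2.imwrite('pics/o7.png',np.hstack([g(I),g(J)]))
E
```

```text
(no output)
```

View pics/o7.png

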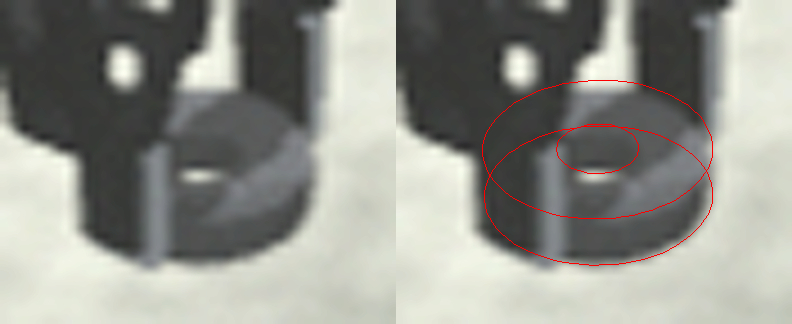

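{"method": "apply_moves", "body": {
  "motion": [
    [[0.5, 0.5, 1.6, 10, 0, 0, 0], [0.5, 0.5, 1.6, 25, 0, 0, 0], [0.5, 0.5, 1.6, 40, 0, 0, 0], [0.5, 0.5, 1.6, 46, 0, 0, 0], [0.5, 0.5, 1.6, 46, 0, 0, 0], [0.5, 0.5, 1.6, 46, 0, 0, 0]]
  ]
}}

```text
time: 10.32
position: [0.5986, -0.04, 0.1146]
orientation: [[1.0, 0.002, 0.001], [0.002, -1.0, -0.0], [0.001, 0.0, -1.0]]
wrist_force: [0.5, 0.2, -1.5]
gripper_width: 0.0536
```

```bash
python3 look.py 8
python3 - <<'E'
from ov import *
s=read_state()["position"]
I,J=ov(8,s[:2],(306,180),44,44,9,[(.028,s[2]+.001),(.028,s[2]+.015),(.01,s[2]+.015)],(-.9,.8),out='pics/o8.png')
g=lambda x:np.clip(x.astype(float)*1.8,0,255).astype(np.uint8)
cv2.imwrite('pics/o8.png',np.hstack([g(I),g(J)]))
E
```

```text
10.43 [ 0.5986 -0.0401  0.1148] [ 0.23 -0.6  -1.1 ] 0.0534
[[1.0, 0.0022, 0.0018], [0.0022, -1.0, -0.0004], [0.0018, 0.0004, -1.0]] [ 0.22  0.49 -0.3   1.82  0.19  0.86 -1.74]
top [331 203]
side [329 208]
```

View pics/o8.png

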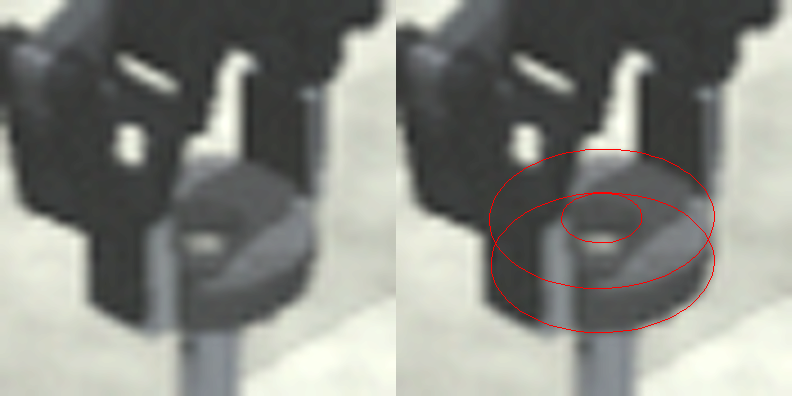

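{"method": "apply_moves", "body": {
  "motion": [
    [[0.5, -1, 0, 2, 0, 0, 0], [0.5, -1, 0, 4, 0, 0, 0], [0.5, -1, 0, 7, 0, 0, 0], [0.5, -1, 0, 10, 0, 0, 0], [0.5, -1, 0, 10, 0, 0, 0]]
  ]
}}

```text
time: 11.05
position: [0.5974, -0.0401, 0.1044]
orientation: [[1.0, 0.002, 0.001], [0.002, -1.0, -0.0], [0.001, 0.0, -1.0]]
wrist_force: [0.3, 1.2, -1.2]
gripper_width: 0.0535
```

{"method": "apply_moves", "body": {
  "motion": [
    [[0.5, 0, 0, 2, 0, 0, 0], [0.5, 0, 0, 4, 0, 0, 0], [0.5, 0, 0, 6, 0, 0, 0], [0.5, 0, 0, 8, 0, 0, 0], [0.5, 0, 0, 8, 0, 0, 0]]
  ]
}}

```text
time: 11.68
position: [0.5973, -0.0401, 0.0962]
orientation: [[1.0, 0.002, 0.001], [0.002, -1.0, -0.0], [0.001, 0.0, -1.0]]
wrist_force: [0.5, -0.1, -1.5]
gripper_width: 0.0534
```

```bash
python3 look.py 9
```

```text
11.78 [ 0.5975 -0.0401  0.0965] [-0.88  0.35 -1.65] 0.0533
[[1.0, 0.0022, 0.0011], [0.0022, -1.0, -0.0003], [0.0011, 0.0003, -1.0]] [ 0.22  0.51 -0.3   1.83  0.2   0.82 -1.74]
top [331 206]
side [329 214]
```

View pics/l9.png

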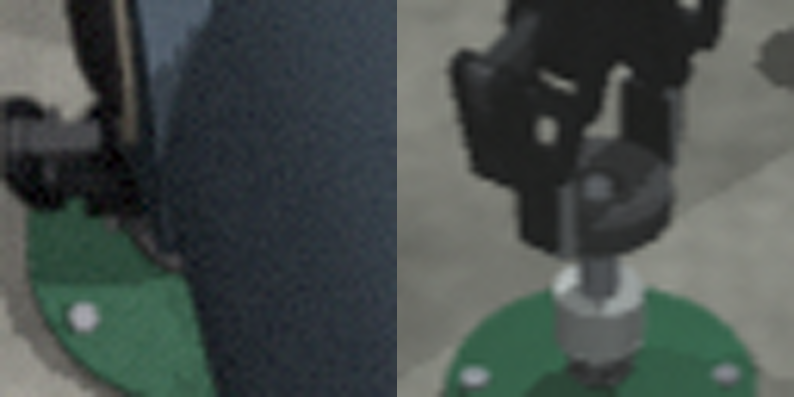

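{"method": "apply_moves", "body": {
  "motion": [
    [[0.5, 0, 0, 5, 0, 0, 0], [0.5, 0, 0, 11, 0, 0, 0], [0.5, 0, 0, 17, 0, 0, 0], [0.5, 0, 0, 23, 0, 0, 0], [0.5, 0, 0, 29, 0, 0, 0], [0.5, 0, 0, 33, 0, 0, 0], [0.5, 0, 0, 35, 0, 0, 0], [0.5, 0, 0, 36, 0, 0, 0], [0.5, 0, 0, 36, 0, 0, 0]]
  ]
}}

```text
time: 12.9
position: [0.5976, -0.0401, 0.0605]
orientation: [[1.0, 0.002, 0.001], [0.002, -1.0, -0.0], [0.001, 0.0, -1.0]]
wrist_force: [0.6, -0.2, -1.4]
gripper_width: 0.0535
```

```bash
python3 look.py 10
```

```text
13.0 [ 0.5976 -0.0401  0.0606] [-0.13 -0.27 -1.2 ] 0.0529
[[1.0, 0.0023, 0.0014], [0.0023, -1.0, -0.0004], [0.0014, 0.0004, -1.0]] [ 0.21  0.56 -0.28  1.86  0.22  0.76 -1.76]
top [330 209]
side [330 226]
```

View pics/l10.png

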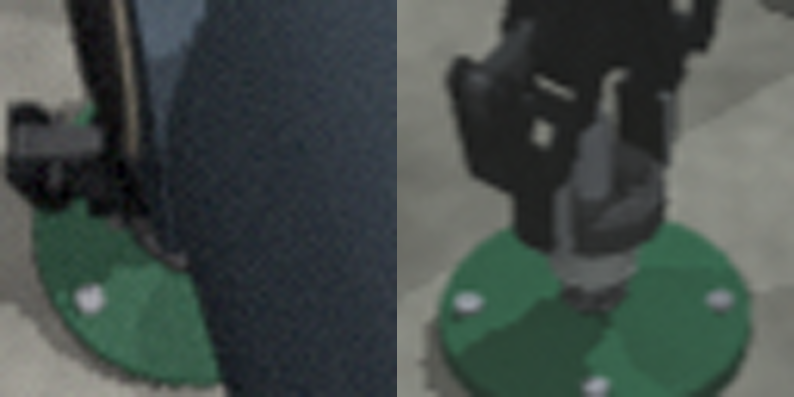

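{"method": "apply_moves", "body": {
  "motion": [
    [[0.5, 0, 0, 1, 0, 0, 0], [0.5, 0, 0, 1.5, 0, 0, 0], [0.5, 0, 0, 2, 0, 0, 0], [0.5, 0, 0, 2, 0, 0, 0]]
  ]
}}

```text
time: 13.5
position: [0.5976, -0.0401, 0.0589]
orientation: [[1.0, 0.002, 0.001], [0.002, -1.0, -0.0], [0.001, 0.0, -1.0]]
wrist_force: [-1.0, -0.4, 1.6]
gripper_width: 0.0537
```

{"method": "apply_moves", "body": {
  "motion": [
    [[0.72, 0, 0, 0, 0, 0, 0], [0.72, 0, 0, 0, 0, 0, 0], [0.85, 0, 0, 0, 0, 0, 0], [0.85, 0, 0, 0, 0, 0, 0], [0.85, 0, 0, -10, 0, 0, 0], [0.85, 0, 0, -25, 0, 0, 0], [0.85, 0, 0, -50, 0, 0, 0], [0.85, 0, 0, -80, 0, 0, 0], [0.85, 0, 0, -120, 0, 0, 0]]
  ]
}}

```text
time: 14.62
position: [0.5971, -0.04, 0.1805]
orientation: [[1.0, 0.002, 0.001], [0.002, -1.0, -0.0], [0.001, 0.0, -1.0]]
wrist_force: [0.3, 1.0, -0.4]
gripper_width: 0.0727
```

```bash
python3 look.py 11
python3 - <<'E'
from ov import *
I,J=ov(11,(.598,-.040),(300,195),48,55,8,[(.028,.060),(.028,.074),(.01,.074),(.0045,.11)],(-.9,.8),out='pics/o11.png')
E
python3 -c "
from go import *
rows([(.537,-.213,.16,6),(.537,-.213,.06,4)],1)"
```

```text
14.72 [ 0.6008 -0.0397  0.1851] [-0.53  0.88  0.48] 0.073
[[0.9999, 0.0022, 0.0124], [0.0022, -1.0, -0.0009], [0.0124, 0.0009, -0.9999]] [ 0.24  0.41 -0.32  1.76  0.15  0.99 -1.71]
top [333 195]
side [327 182]
[[[1,-10.7,28.9,4.1,0.01,-0.09,0.02],[1,-21.5,57.7,8.2,0.01,-0.18,0.03],[1,-32.2,86.6,12.2,0.02,-0.27,0.05],[1,-43.0,115.4,16.3,0.03,-0.35,0.06],[1,-53.7,144.3,20.4,0.03,-0.44,0.08],[1,-64.5,173.1,24.5,0.04,-0.53,0.09],[1,-64.8,173.1,49.4,0.04,-0.62,0.11],[1,-65.1,173.1,74.4,0.05,-0.71,0.13],[1,-65.4,173.0,99.4,0.05,-0.71,0.13],[1,-65.7,173.0,124.4,0.05,-0.71,0.13]]]
```

View pics/o11.png

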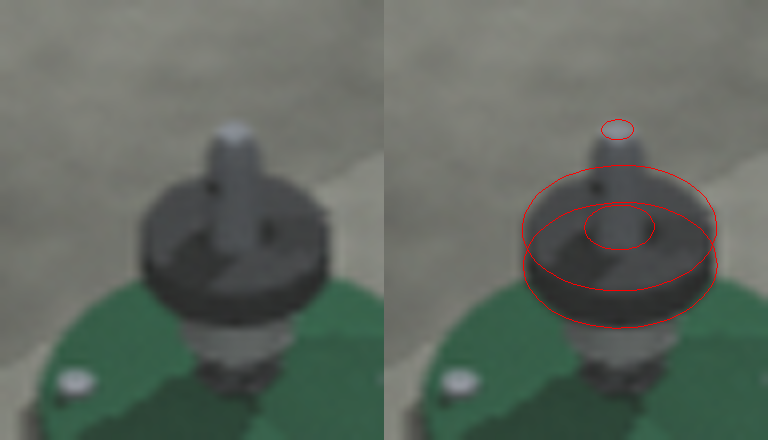

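{"method": "apply_moves", "body": {
  "motion": [
    [[0.85, -11, 29, 4, 0, -0.1, 0], [0.85, -22, 58, 8, 0, -0.2, 0], [0.85, -32, 87, 12, 0, -0.3, 0], [0.85, -43, 115, 16, 0, -0.4, 0], [0.85, -54, 144, 20, 0, -0.5, 0], [0.85, -64, 173, 25, 0, -0.5, 0], [0.85, -65, 173, 50, 0, -0.5, 0], [0.85, -65, 173, 75, 0, -0.7, 0], [0.85, -65.5, 173, 100, 0, -0.7, 0], [0.85, -65.5, 173, 125, 0, -0.7, 0], [0.85, -65.5, 173, 125, 0, -0.7, 0]]
  ]
}}

```text
time: 16.1
position: [0.5358, -0.2125, 0.0582]
orientation: [[1.0, 0.002, -0.003], [0.002, -1.0, 0.0], [-0.003, -0.0, -1.0]]
wrist_force: [-0.4, 0.2, 0.7]
gripper_width: 0.0723
```

```bash
python3 look.py 12; python3 -c "
from go import *
rows([(.537,-.213,.03,4),(.537,-.213,.006,4)],.75)"
```

```text
16.2 [ 0.5377 -0.213   0.0603] [-0.49 -0.39  0.67] 0.0724
[[1.0, 0.0022, 0.0011], [0.0022, -1.0, -0.0011], [0.0011, 0.0011, -1.0]] [ 0.49  0.53 -0.24  1.91  0.18  0.73 -1.43]
top [409 238]
side [392 198]
[[[0.75,-0.2,-0.0,7.6,0.01,-0.01,0.02],[0.75,-0.4,-0.0,15.1,0.02,-0.02,0.03],[0.75,-0.6,-0.1,22.7,0.02,-0.02,0.05],[0.75,-0.7,-0.1,30.3,0.03,-0.03,0.06],[0.75,-0.8,-0.1,36.3,0.04,-0.04,0.08],[0.75,-0.8,-0.1,42.3,0.05,-0.05,0.1],[0.75,-0.8,-0.1,48.3,0.06,-0.05,0.11],[0.75,-0.8,-0.1,54.3,0.06,-0.06,0.13]]]
```

View pics/l12.png

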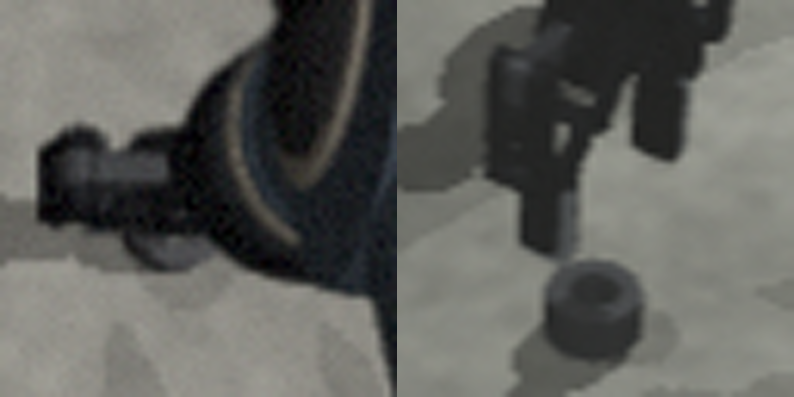

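{"method": "apply_moves", "body": {
  "motion": [
    [[0.8, -0.5, 0, 8, 0, 0, 0], [0.8, -0.5, 0, 16, 0, 0, 0], [0.8, -0.5, 0, 24, 0, 0, 0], [0.8, -0.5, 0, 32, 0, 0, 0], [0.8, -0.5, 0, 32, 0, 0, 0]]
  ]
}}

```text
time: 16.82
position: [0.5367, -0.2129, 0.0273]
orientation: [[1.0, 0.002, -0.001], [0.002, -1.0, -0.001], [-0.001, 0.001, -1.0]]
wrist_force: [-0.8, 0.1, 0.5]
gripper_width: 0.0683
```

```bash
python3 look.py 13
```

```text
16.93 [ 0.5373 -0.213   0.0281] [-0.18 -0.35  0.76] 0.0685
[[1.0, 0.0024, 0.0009], [0.0024, -1.0, -0.001], [0.0009, 0.001, -1.0]] [ 0.48  0.57 -0.23  1.92  0.2   0.66 -1.44]
top [405 239]
side [392 209]
```

View pics/l13.png

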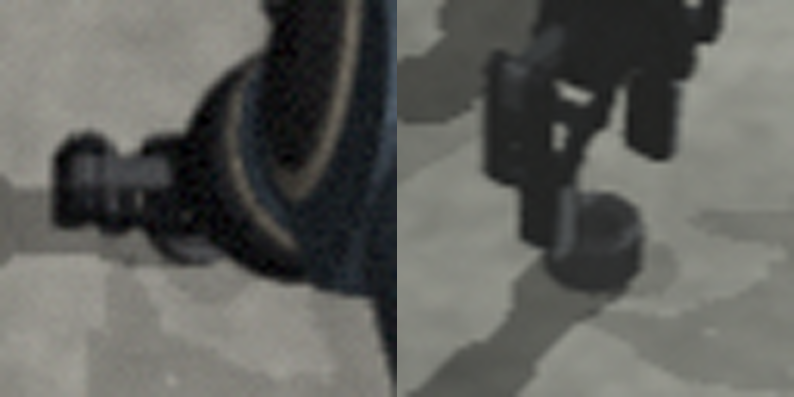

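{"method": "apply_moves", "body": {
  "motion": [
    [[0.8, 0, 0, 6, 0, 0, 0], [0.8, 0, 0, 12, 0, 0, 0], [0.8, 0, 0, 18, 0, 0, 0], [0.8, 0, 0, 22, 0, 0, 0], [0.8, 0, 0, 22, 0, 0, 0], [0.55, 0, 0, 22, 0, 0, 0], [0.4, 0, 0, 22, 0, 0, 0], [0.35, 0, 0, 22, 0, 0, 0], [0.35, 0, 0, 22, 0, 0, 0], [0.35, 0, 0, 22, 0, 0, 0]]
  ],
  "newtons": 60
}}

```text
time: 18.18
position: [0.5377, -0.2132, 0.0069]
orientation: [[1.0, 0.002, 0.002], [0.002, -1.0, -0.001], [0.002, 0.001, -1.0]]
wrist_force: [-0.6, 0.8, 4.8]
gripper_width: 0.0377
```

```bash
python3 look.py 14
```

```text
18.27 [ 0.5376 -0.2132  0.0069] [-1.56 -0.05  5.33] 0.0372
[[1.0, 0.0022, 0.0016], [0.0022, -1.0, -0.0015], [0.0016, 0.0015, -1.0]] [ 0.47  0.61 -0.22  1.93  0.21  0.62 -1.46]
top [403 240]
side [391 215]
```

View pics/l14.png

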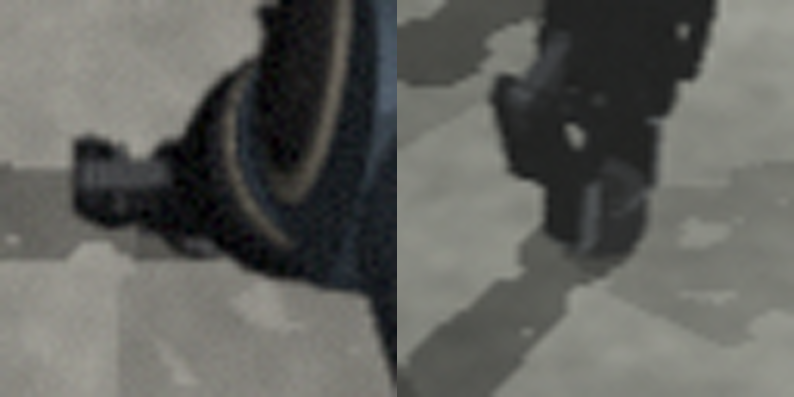

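{"method": "apply_moves", "body": {
  "motion": [
    [[0.35, 0, 0, -6, 0, 0, 0], [0.35, 0, 0, -20, 0, 0, 0], [0.35, 0, 0, -50, 0, 0, 0], [0.35, 0, 0, -90, 0, 0, 0], [0.35, 0, 0, -130, 0, 0, 0], [0.35, 0, 0, -160, 0, 0, 0], [0.35, 15, -43, -160, 0, 0, 0], [0.35, 30, -86, -160, 0, 0, 0], [0.35, 45, -130, -160, 0, 0, 0], [0.35, 55, -160, -160, 0, 0, 0], [0.35, 60, -173, -160, 0, 0, 0], [0.35, 60, -173, -160, 0, 0, 0], [0.35, 60, -173, -160, 0, 0, 0]]
  ]
}}

```text
time: 19.9
position: [0.5965, -0.0421, 0.1667]
orientation: [[1.0, -0.0, 0.001], [-0.0, -1.0, -0.003], [0.001, 0.003, -1.0]]
wrist_force: [-0.3, -0.3, -1.3]
gripper_width: 0.0375
```

```bash
python3 look.py 15;python3 -c "
from go import *
rows([(.5977,-.0401,.125,1)],.35)"
```

```text
20.0 [ 0.5966 -0.0419  0.1667] [ 0.45  0.32 -1.05] 0.0375
[[1.0, -0.0006, 0.0012], [-0.0006, -1.0, -0.0024], [0.0012, 0.0024, -1.0]] [ 0.24  0.43 -0.32  1.78  0.16  0.96 -1.72]
top [334 199]
side [330 189]
[[[0.35,1.1,-1.9,41.7,0.14,-0.07,-0.04]]]
```

View pics/l15.png

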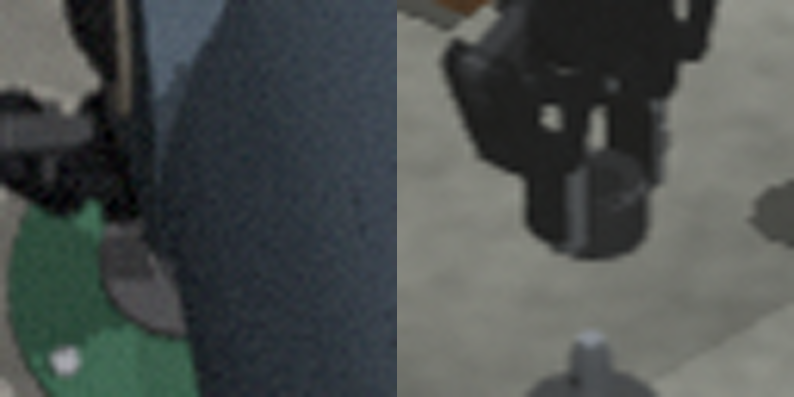

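Run:
```python
from ov import *
s=read_state()["position"];zb=s[2]-.007
org=(312,172)
I,J=ov(15,s[:2],org,40,40,10,[(.02,zb),(.02,zb+.022),(.01,zb+.022)],(-.9,.8),out='pics/o15.png')
for z,c in((0,(0,255,0)),(.005,(255,0,0)),(.01,(0,255,255)),(.03,(255,255,0))):
  for sg in(1,-1):
    for dx in (-.011,.011):
      p=((proj('side',[s[0]+dx,s[1]+sg*.02,zb+z])[0]+(-.9,.8)-org+.5)*10-.5).astype(int); cv2.circle(J,tuple(p),3,c,-1)
g=lambda x:np.clip(x.astype(float)*2,0,255).astype(np.uint8)
cv2.imwrite('pics/o15.png',np.hstack([g(I),g(J)]))
```

```text
(no output)
```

View pics/o15.png

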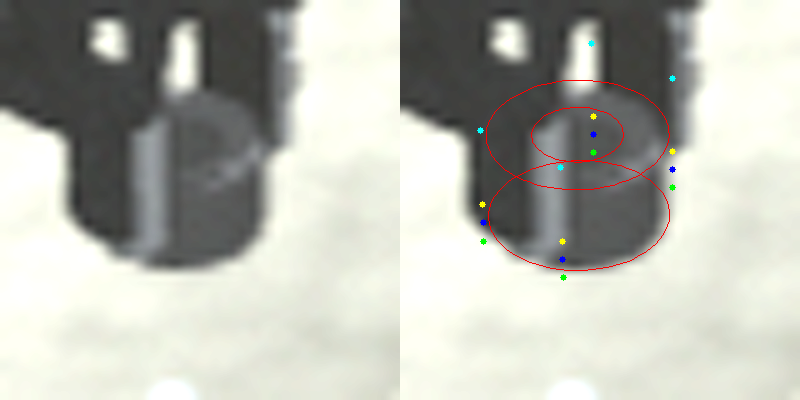

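{"method": "apply_moves", "body": {
  "motion": [
    [[0.35, 1, -1.8, 8, 0.1, 0, 0], [0.35, 1, -1.8, 20, 0.1, 0, 0], [0.35, 1, -1.8, 32, 0.1, 0, 0], [0.35, 1, -1.8, 42, 0.1, 0, 0], [0.35, 1, -1.8, 47, 0.1, 0, 0], [0.35, 1, -1.8, 47, 0.1, 0, 0], [0.35, 1, -1.8, 47, 0.1, 0, 0]]
  ]
}}

```text
time: 20.88
position: [0.598, -0.0402, 0.12]
orientation: [[1.0, -0.001, 0.002], [-0.001, -1.0, -0.001], [0.002, 0.001, -1.0]]
wrist_force: [-0.1, -0.5, -0.4]
gripper_width: 0.0377
```

```bash
python3 look.py 16;python3 -c "
from go import *
rows([(.5975,-.0401,.105,1)],.35)"
```

```text
20.98 [ 0.598  -0.0402  0.1202] [-0.56  0.2  -0.31] 0.0374
[[1.0, -0.0007, 0.0022], [-0.0007, -1.0, -0.0007], [0.0022, 0.0007, -1.0]] [ 0.23  0.48 -0.31  1.82  0.19  0.87 -1.74]
top [332 203]
side [329 206]
[[[0.35,-0.6,-0.1,15.2,0.04,-0.13,-0.04]]]
```

View pics/l16.png

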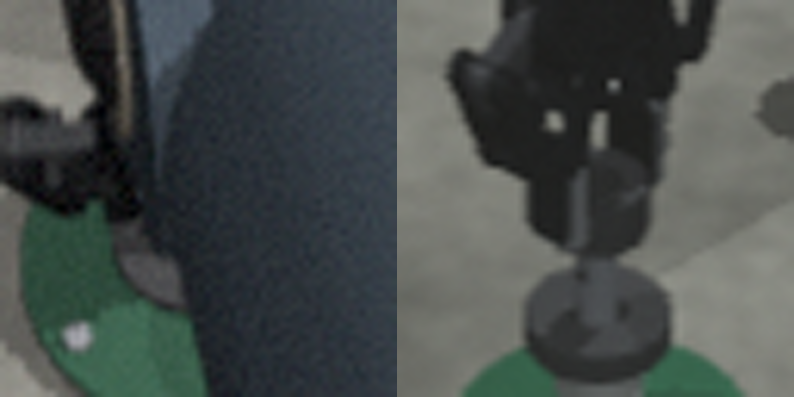

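{"method": "apply_moves", "body": {
  "motion": [
    [[0.35, -0.8, 0, 3, 0, -0.1, 0], [0.35, -0.8, 0, 6, 0, -0.1, 0], [0.35, -0.8, 0, 9, 0, -0.1, 0], [0.35, -0.8, 0, 12, 0, -0.1, 0], [0.35, -0.8, 0, 15, 0, -0.1, 0], [0.35, -0.8, 0, 15, 0, -0.1, 0]]
  ]
}}

```text
time: 21.72
position: [0.597, -0.0402, 0.1048]
orientation: [[1.0, -0.001, -0.0], [-0.001, -1.0, -0.001], [-0.0, 0.001, -1.0]]
wrist_force: [-0.1, 0.7, -0.8]
gripper_width: 0.0371
```

{"method": "apply_moves", "body": {
  "motion": [
    [[0.35, 0, 0, 4, 0, 0, 0], [0.35, 0, 0, 8, 0, 0, 0], [0.35, 0, 0, 12, 0, 0, 0], [0.35, 0, 0, 16, 0, 0, 0], [0.35, 0, 0, 19, 0, 0, 0], [0.35, 0, 0, 21, 0, 0, 0], [0.35, 0, 0, 21, 0, 0, 0]]
  ]
}}

```text
time: 22.6
position: [0.597, -0.0403, 0.0837]
orientation: [[1.0, -0.001, -0.0], [-0.001, -1.0, -0.001], [-0.0, 0.001, -1.0]]
wrist_force: [0.5, -0.3, -1.3]
gripper_width: 0.0377
```

```bash
python3 look.py 17
```

```text
22.7 [ 0.5971 -0.0403  0.0839] [ 0.89  0.16 -0.47] 0.0379
[[1.0, -0.0007, 0.0], [-0.0007, -1.0, -0.0007], [0.0, 0.0007, -1.0]] [ 0.22  0.53 -0.29  1.84  0.21  0.8  -1.76]
top [330 207]
side [330 218]
```

View pics/l17.png

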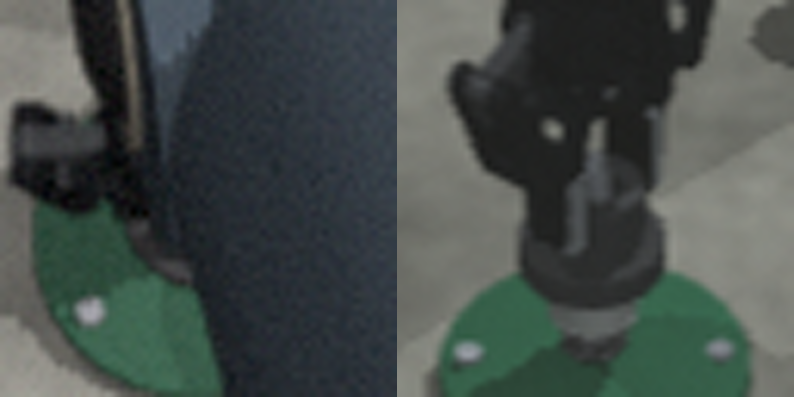

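{"method": "apply_moves", "body": {
  "motion": [
    [[0.35, 0, 0, 1, 0, 0, 0], [0.35, 0, 0, 2, 0, 0, 0], [0.35, 0, 0, 3, 0, 0, 0], [0.35, 0, 0, 3, 0, 0, 0], [0.35, 0, 0, 3, 0, 0, 0]]
  ]
}}

```text
time: 23.32
position: [0.5971, -0.0403, 0.081]
orientation: [[1.0, -0.001, 0.0], [-0.001, -1.0, -0.001], [0.0, 0.001, -1.0]]
wrist_force: [0.1, -0.5, 0.7]
gripper_width: 0.0376
```

Touching at about the expected height (TCP 0.081). I'll press in steps while watching the force.

{"method": "apply_moves", "body": {
  "motion": [
    [[0.35, 0, 0, 1, 0, 0, 0], [0.35, 0, 0, 2, 0, 0, 0], [0.35, 0, 0, 3, 0, 0, 0], [0.35, 0, 0, 3, 0, 0, 0], [0.35, 0, 0, 3, 0, 0, 0]]
  ],
  "newtons": 80
}}

```text
time: 23.95
position: [0.5972, -0.0403, 0.0782]
orientation: [[1.0, -0.001, 0.0], [-0.001, -1.0, -0.001], [0.0, 0.001, -1.0]]
wrist_force: [-2.0, -1.2, 4.6]
gripper_width: 0.0368
```

{"method": "apply_moves", "body": {
  "motion": [
    [[0.35, 0, 0, 1, 0, 0, 0], [0.35, 0, 0, 2, 0, 0, 0], [0.35, 0, 0, 3, 0, 0, 0], [0.35, 0, 0, 4, 0, 0, 0], [0.35, 0, 0, 4.5, 0, 0, 0], [0.35, 0, 0, 4.5, 0, 0, 0], [0.35, 0, 0, 4.5, 0, 0, 0]]
  ]
}}

```text
time: 24.82
position: [0.5973, -0.0403, 0.0747]
orientation: [[1.0, -0.001, 0.0], [-0.001, -1.0, -0.001], [0.0, 0.001, -1.0]]
wrist_force: [-3.9, -0.8, 9.7]
gripper_width: 0.0367
```

```bash
python3 look.py 18
```

```text
24.93 [ 0.5972 -0.0403  0.0747] [-4.19  0.36  9.82] 0.0367
[[1.0, -0.0008, 0.0004], [-0.0008, -1.0, -0.0011], [0.0004, 0.0011, -1.0]] [ 0.21  0.54 -0.29  1.85  0.21  0.78 -1.76]
top [330 208]
side [330 221]
```

View pics/l18.png

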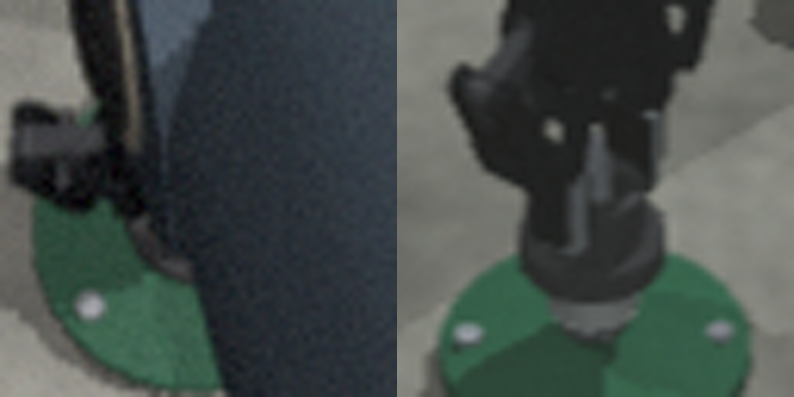

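{"method": "apply_moves", "body": {
  "motion": [
    [[0.35, -0.5, 0, 0.7, 0, 0, 0], [0.35, -0.5, 0, 1.4, 0, 0, 0], [0.35, -0.5, 0, 1.4, 0, 0, 0], [0.35, -0.5, 0, 1.4, 0, 0, 0]]
  ]
}}

```text
time: 25.42
position: [0.5972, -0.0402, 0.0744]
orientation: [[1.0, -0.001, 0.002], [-0.001, -1.0, -0.001], [0.002, 0.001, -1.0]]
wrist_force: [-2.9, -0.3, 10.8]
gripper_width: 0.0369
```

```bash
python3 look.py 19; python3 -c "
from go import *
st()
print(read_state()['joint_velocities'].round(4))
from ov import *
s=(.598,-.040)
I,J=ov(19,s,(300,195),48,55,8,[(.028,.0527),(.028,.0667),(.02,.0667),(.02,.0887)],(-.9,.8),out='pics/o19.png')
g=lambda x:np.clip(x.astype(float)*1.8,0,255).astype(np.uint8)
cv2.imwrite('pics/o19.png',np.hstack([g(I),g(J)]))
"
```

```text
25.52 [ 0.5972 -0.0402  0.0744] [-4.09  0.14 10.9 ] 0.0367
[[1.0, -0.0007, 0.0016], [-0.0007, -1.0, -0.0014], [0.0016, 0.0014, -1.0]] [ 0.21  0.54 -0.29  1.85  0.21  0.78 -1.76]
top [330 208]
side [330 222]
25.52 [ 0.5972 -0.0402  0.0744] [-4.09  0.14 10.9 ] 0.0367
[[1.0, -0.0007, 0.0016], [-0.0007, -1.0, -0.0014], [0.0016, 0.0014, -1.0]] [ 0.21  0.54 -0.29  1.85  0.21  0.78 -1.76]
[ 0.0018  0.0011 -0.     -0.0008 -0.0004  0.0004 -0.0012]
```

View pics/o19.png

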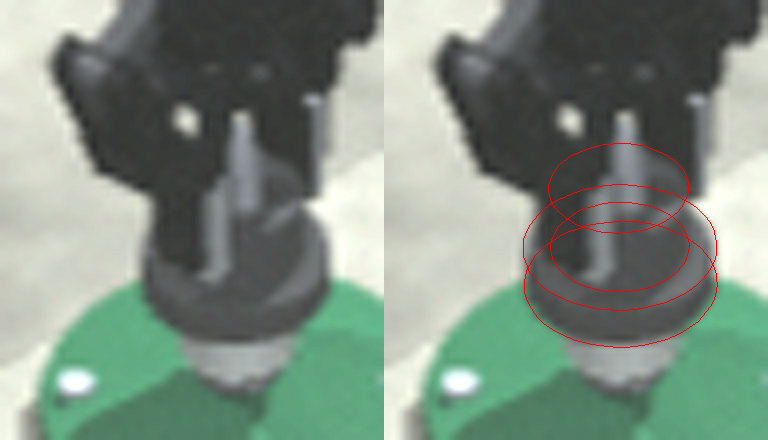

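```bash
python3 -c "
from go import *
for i in range(4): snapshot('side')
st(); print(close_job())"
```

```text
25.73 [ 0.5972 -0.0403  0.0744] [-3.07 -0.96 10.54] 0.037
[[1.0, -0.0008, 0.0015], [-0.0008, -1.0, -0.0014], [0.0015, 0.0014, -1.0]] [ 0.21  0.54 -0.29  1.85  0.21  0.78 -1.76]
the job is handed in; nothing more can be done
None
```

I threaded the washer onto the sprung seat and let it go. I then threaded the collar onto it. The gripper still holds the collar pressed down, so you can drive the pin in. I handed the job in at 25.7 s; it reports no verdict.

**Last checks**
- **Travel:** the tool went down about 6.6 mm from first contact, and the side picture shows the washer about 7 mm lower. That is well clear of the stop.
- **Push:** the wrist sensor read 10.5 to 10.9 N upward. Adding the collar's weight back, the push is about 12 N.
- **Steadiness:** position and grip width were unchanged over the last readings.
- **Washer seating:** the side picture showed it lying flat around the spindle before I fetched the collar.

**What disagreed**
- **Cameras:** the two views differed by about 3 mm in y. I used the top camera's spindle position, and both rings went over the spindle without resistance.
- **Grip width:** the gripper read about 2.5 mm less than each ring's diameter, probably from pad give.
- **Sideways force:** 3 to 4 N showed along x while pressing. I moved the target back 0.5 mm, but it did not clearly drop.
- **Top view:** the arm blocked it over the stand, so only the side camera and the force reading confirm the final state.
- **Cross hole and bystanders:** I did not check in a picture that the cross hole is clear, nor measure at the end that the vases, hammer and cork block had not moved. The arm touched none of them that I noticed.

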